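# Wedge the fog-lamp housing tight in its bench cradle

### The job

The fog-lamp housing sits loose in the bench cradle. Pick up the mallet and tap the wooden wedge in sideways, a little at a time with several separate gentle taps, until it no longer advances and the shoe grips the housing tightly; hit only the wedge, never hard. Then lay the mallet flat on the bench, clear of the cradle and wedge, and leave everything else where it is.

Things in the scene. Friction and masses are not known exactly. Their poses are not given: they have to be found in the camera images.
- mallet: Small mallet lying flat on the bench, 340 g. Head: dark cylinder, 34 mm in diameter, 90 mm long along the mallet's y, flat rubber faces. Wooden handle, 22 mm wide (y), 26 mm high, from the head to 205 mm towards -x (the last 22 mm a round butt, 34 mm). Origin: under the middle of the head, on the bench; z up. Head and handle axes are 17 mm higher. It balances about 35 mm behind the head's axis.
- mallet_head (a point): The centre of the mallet's head: each striking face lies 45 mm from it along the mallet's +y or -y.
- mallet_grip (a point): Point on the axis of the mallet's handle, 40 mm behind the head's centre: a good place to grip (from above, across the handle). The handle's underside is 4 mm above the bench.
- wedge: Loose waxed hardwood wedge, 178 mm long along its y, 36 mm high, 140 g. Thin end (14 mm) towards +y, started in the slot between shoe and stop bar; thick end (40 mm wide, squared off) towards -y. The -x side is straight and runs on the shoe, the +x side tapers 26 mm in 150 mm. Origin: underside, on the cradle's board, 103 mm from the thick end. Struck at the thick end, it moves to +y.
- wedge_end (a point): Centre of the wedge's thick end face, the place to strike, 38 mm above the bench. The wedge moves almost freely at first, then drags shoe and housing, then stops dead: after 12 to 75 mm, which measured poses do not tell exactly. It is tight when taps of 12 to 18 N no longer advance it (lighter ones stall early); a blow or push over 30 N splits it: tap at no more than about 40 mm/s.
- cradle: Fixed plywood cradle, screwed to the bench: board 20 mm thick, 255 mm (x from -130 to +125 mm) by 240 mm (y from -100 to +140 mm), with a tongue under the wedge (x 35 to 120 mm, y down to -145 mm), and a fence 20 mm thick along its -x edge, to 70 mm above the bench. Origin: underside; the wedge is driven along the cradle's +y.
- stop: Steel stop bar bolted on the cradle's board, 24 mm thick, 140 mm long, 36 mm high (top 56 mm above the bench), its slanting face towards the wedge. Origin: underside of its middle.
- shoe: Pressure shoe of the cradle, an aluminium bar with a rubber face, 140 mm long (y), 24 mm thick, top 55 mm above the bench. It slides freely along the cradle's x between the wedge and the housing; the wedge pushes it towards -x against the housing. Origin: underside of its middle.
- housing: Black plastic fog-lamp housing with two chrome bowls, 130 mm (x) by 180 mm (y), 60 mm high, 500 g, standing loose on the cradle's board between fence and shoe, with some millimetres of play. Origin: centre of its underside.
- driver: Bystander: black-handled screwdriver, 200 mm, lying on the bench. Origin under its middle.
- spanner: Bystander: steel spanner, 180 mm, lying on the bench. Origin under its middle.
- tape: Bystander: roll of tape, 100 mm across, 25 mm high. Origin under its middle.
- spray: Bystander: yellow spray can, 60 mm across, 170 mm tall. Origin under its middle.
- jar: Bystander: steel cup, 70 mm across, 60 mm tall. Origin under its middle.
- heatgun: Bystander: grey heat gun lying on the bench, about 220 mm long, 70 mm high. Origin under its motor.
- screwtray: Bystander: black plastic tray, 100 by 140 mm, 30 mm high. Origin under its middle.
There are look-alikes about, which are no part of the job. Leave any blue look-alike of the mallet alone.

How it is judged:
By the outcome, as a careful person would: the job done as asked, in the order asked, and still so for the second after the job is handed in, with the robot touching nothing.
It also fails if it takes over 69 s, if anything falls off the work surface, if the arm or the gripper's body presses on something with over 40 N, if the wrist force passes 120 N, or if a joint passes its speed limit or range.

### The arm

A 7-joint arm with a two-finger parallel gripper is mounted at the origin on the work surface. World frame = base frame: x ahead of the robot, y to its left, z up, the work surface at z = 0. Lengths are in mm, angles in rad, forces in N, time in s.
With the tool pointing down it reaches from about 400 to 925 mm from the base axis. Payload 4.1 kg.
Tool frame: the origin (TCP) lies on the centre line of the jaws, within the pads' length; the fingertips stand 25 mm ahead of it and the grasp point (between the pads) lies 6 mm ahead of it; z points along the fingers, y is the line along which they close (so a half turn about z gives the same grasp; the last joint's range is limited). The gripper opens to 85 mm and grips with 20 to 120 N. Pads are 22 mm wide; open, the fingers measure 114 mm over their backs; the gripper's body (76 mm by 85 mm) begins 54 mm behind the grasp point. The pads swing forward as they close: fully open they stand 13 mm farther back than shut.
Start: joints at [-1.4, 0.398, 0.045, 1.537, -0.019, 1.207, -0.051], TCP at [173.226, 626.524, 256.347] pointing down, gripper open.
Joint ranges: [-2.82, 2.82], [-0.49, 2.23], [-1.37, 1.46], [0, 2.46], [-1.36, 4.5], [0.23, 2], [-2.94, 2.94]. Speed limits (rad/s): [2.57, 2.57, 3.14, 3.14, 3.14, 3.14, 3.14].

### API

Orientations are given as a unit quaternion [x, y, z, w].
In Python, from station import status, get_image, workorder, models gives the robot as it stands.
- The arm moves only by the tool jog_arm, never from a script. Its argument "steps" is one flat list of numbers, 6 for each row, row after row: the shift along the world's x, y, z in m, then the turn, a rotation vector about the world's x, y, z in degrees. A call has 1 to 20 rows; each row is the pose to reach, as a shift and turn from the pose commanded when the call began; what a row does not reach only later rows make up. A row lasts 1/10 s, in which the tool goes at most 50 mm and 8.59 degrees, less where a joint would pass 70% of its speed; a pose out of reach is approached as far as the arm can. A call with a gripper value outside its range is refused whole. "fingers" is the opening, from -1 (shut) to 1 (fully open), set as the call begins (left out, the last holds). The fingers move at their own pace and stop on an object; "force" is the grip in N (left out, the last holds). Time passes only in rows, so rows that repeat a pose let the fingers close. It gives the time, the measured TCP pose, the force, the opening and the grip force at its end, in the units of the state.
- status.observe(): the state, without advancing time (a new reading comes with each control period).
- get_image(name): name is "scene" or "top"; returns a dict with "frame" (384x512x3 uint8, blue, green, red), "K" (3x3 intrinsics, pixels), "k1" (the pictures are not rectified: a ray, as slopes to the right and down, at radius r is drawn at 1 + k1 r^2 times it, then the intrinsics apply), "view" (4x4, takes a point from world to camera coordinates). Camera axes: x right, y down, z forward; pixel columns grow to the right and rows downward; lengths in mm; the calibration is good to about 2 mm. A picture is of the moment at which its call begins. There is no depth.
- workorder.sign_off(): hands the job in; it is judged then, once.
Trained networks look in the newest picture that a camera, given by its name, has taken for a name from the list of things; names that differ only in an ending like _2 or _b are one class to them, and where a whole thing is asked for, a point or a joint stands for the part that bears it (a point fixed in the world has none). Each returns a list of dicts, best first, with "score" (0 to 1); they miss things now and then, are a little off and sometimes report something else, mostly with a low value. They report only what shows in the picture. A call takes as long as a camera call. They do not tell look-alikes from the thing itself.
- models.regions_of(camera, query): "region" (384x512 bool, what is visible of it) and "uv" ([column, row] in pixels, amid what is visible of it).
The state is a dict: "time_s": time; "joint_pos": joint angles; "dq": joint speeds; "effort": joint torques, N m; "eef_pos": TCP position; "tcp_rot": TCP orientation; "ft_force": force on the tool from outside, world axes, zero at the start; "ft_torque": the same for the moment, N m; "grip_width": finger opening in mm; "gripper_force": force on a finger pad.
Only numpy, scipy, OpenCV 4.12 (cv2) and the standard library are available. Lean on these libraries where they do the work, as an engineer would, in place of code of your own. Each camera call takes 0.05 s, during which the arm holds its last target. There are 200 camera calls.

## Working session

There is one attempt and no reset: what is moved stays moved. The work goes in short steps, Python scripts to look and compute and a tool call to move; the robot and the scene stay as the last step left them, time stands still between calls to the robot, and variables do not carry over. Pictures are saved under pics/ and viewed, at most 10 in all, crops included, and the job is handed in when it is done.

Besides the shell and the picture viewer there is one more tool, called after "Request:" by a JSON object that holds its "api" and its "payload". jog_arm: Moves the arm, as the interface text tells. Its arguments: {"type":"object","properties":{"steps":{"type":"array"},"fingers":{"type":"number"},"force":{"type":"number"}},"required":["steps"]}

```bash
mkdir -p pics; cat > h.py <<'E'
import numpy as np, cv2
from station import status, get_image, workorder, models
def ray(im,uv):
    K=im["K"];d=np.array([(uv[0]-K[0][2])/K[0][0],(uv[1]-K[1][2])/K[1][1]]);s=d.copy()
    for _ in range(20): s=d/(1+im["k1"]*(s@s))
    V=np.array(im["view"]);R=V[:3,:3];c=-R.T@V[:3,3]
    return c,R.T@np.array([s[0],s[1],1])
def atz(im,uv,z):
    c,d=ray(im,uv);return c+d*(z-c[2])/d[2]
def proj(im,P):
    V=np.array(im["view"]);K=im["K"];p=V[:3,:3]@np.array(P,float)+V[:3,3];s=p[:2]/p[2];s=s*(1+im["k1"]*(s@s))
    return np.array([K[0][0]*s[0]+K[0][2],K[1][1]*s[1]+K[1][2]])
E
python3 - <<'E'
from h import *
print(status.observe())
for c in("scene","top"):
    im=get_image(c);cv2.imwrite(f"pics/{c}0.png",cv2.resize(im["frame"],(800,600),interpolation=cv2.INTER_CUBIC))
    V=np.array(im["view"]);print(c,-V[:3,:3].T@V[:3,3],V[2,:3],im["K"][0][0],im["k1"])
    for q in("mallet","wedge","cradle","stop","shoe","housing"):
        for r in models.regions_of(c,q):
            m=r["region"].astype(np.uint8);pts=cv2.findNonZero(m)
            print(q,round(r["score"],2),np.round(r["uv"]),m.sum(),np.round(atz(im,r["uv"],20)), [np.round(atz(im,p,20)[:2]).tolist() for p in cv2.boxPoints(cv2.minAreaRect(pts))] if pts is not None else None)
E
```

```text
{'time_s': 0.0, 'joint_pos': array([-1.39999227,  0.3991827 ,  0.04502494,  1.53789578, -0.01869112,
        1.20690097, -0.05068899]), 'dq': array([ 0.00192056,  0.00022964, -0.00123098,  0.00074711, -0.00093075,
        0.00165073, -0.00079905]), 'effort': array([ 3.59376363e-04, -4.75148678e+01,  1.36475980e+00, -2.54207915e+01,
        1.16896440e-02,  9.83775681e-03,  7.69277975e-07]), 'eef_pos': array([173.06825199, 625.9195672 , 255.2622318 ]), 'tcp_rot': array([ 1.34426668e-01,  9.90923057e-01, -9.80826074e-04, -6.23160861e-05]), 'ft_force': array([-0.14946688, -0.32410799, -0.02493892]), 'ft_torque': array([-0.02087738,  0.00990616,  0.01844875]), 'gripper_force': 0.0, 'grip_width': 85.77847929721611}
scene [1073.88858571  550.85062579 1008.72681835] [-0.46095331 -0.46883665 -0.75346814] 409.1851284308843 -0.11825910119261136
mallet 0.88 [224. 101.] 444 [ 237. -493.   20.] [[255.0, -594.0], [167.0, -549.0], [315.0, -341.0], [393.0, -383.0]]
mallet 0.74 [216. 158.] 679 [ 475. -269.   20.] [[559.0, -306.0], [314.0, -380.0], [330.0, -260.0], [564.0, -200.0]]
wedge 0.83 [238. 22
[... 1055 characters left out ...]
.0, -380.0], [260.0, -585.0], [176.0, -542.0]]
mallet 0.49 [192. 186.] 2212 [498. 179.  20.] [[566.0, 284.0], [578.0, 84.0], [440.0, 75.0], [427.0, 273.0]]
cradle 0.95 [202. 162.] 2348 [583. 143.  20.] [[657.0, 299.0], [676.0, 8.0], [422.0, -9.0], [403.0, 277.0]]
stop 0.86 [203. 152.] 348 [617. 141.  20.] [[622.0, 206.0], [651.0, 69.0], [617.0, 61.0], [587.0, 199.0]]
stop 0.55 [322. 189.] 606 [ 493. -270.   20.] [[555.0, -216.0], [556.0, -302.0], [336.0, -302.0], [335.0, -217.0]]
shoe 0.57 [208. 163.] 216 [578. 122.  20.] [[573.0, 197.0], [595.0, 197.0], [596.0, 58.0], [575.0, 58.0]]
housing 0.66 [190. 182.] 2177 [510. 185.  20.] [[564.0, 281.0], [578.0, 84.0], [441.0, 73.0], [427.0, 269.0]]
```

View pics/scene0.png

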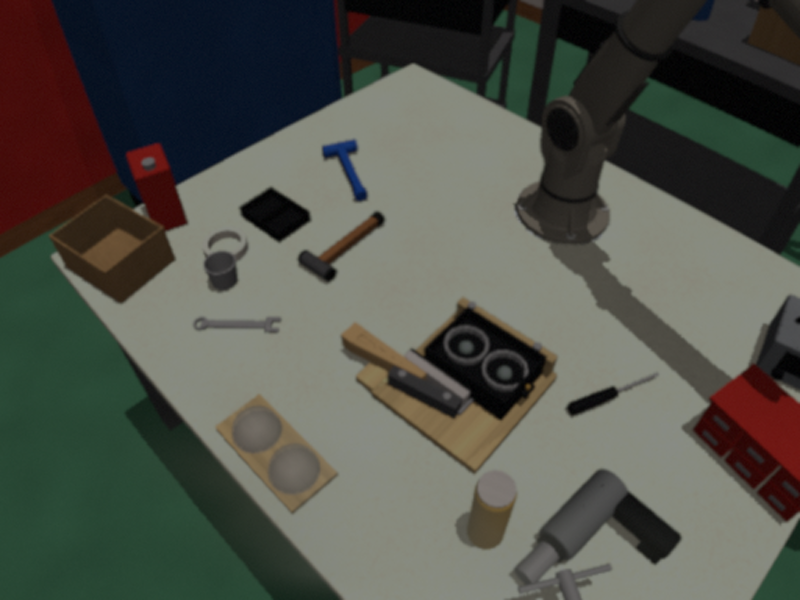

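View pics/top0.png

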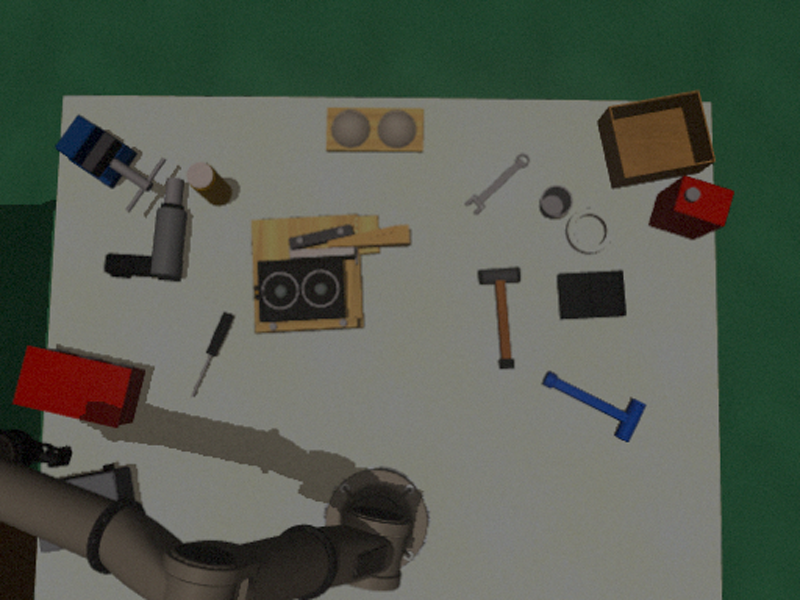

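The pictures show the brown mallet (top, 800-px view) with its head at (499,275) and butt at (506,363). The cradle is around (310,270), and the wedge's thick end is at (411,235). The blue look-alike is at (600,405). Next I'll look at enlarged crops.

```bash
python3 - <<'E'
from h import *
t=get_image("top");s=get_image("scene")
def crop(im,x0,y0,w,h,f): 
    c=cv2.resize(im["frame"][y0:y0+h,x0:x0+w],None,fx=f,fy=f,interpolation=cv2.INTER_CUBIC);return cv2.convertScaleAbs(c,alpha=1.8)
a=crop(t,155,125,115,95,5);b=crop(t,295,160,50,85,5)[:475];
c=np.zeros((475,800,3),np.uint8);c[:,:575]=a;c[:425,575:800]=b[:425,:225];cv2.imwrite("pics/c1.png",c)
a=crop(s,210,185,155,120,5);cv2.imwrite("pics/c2.png",a)
E
```

```text
(no output)
```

View pics/c1.png

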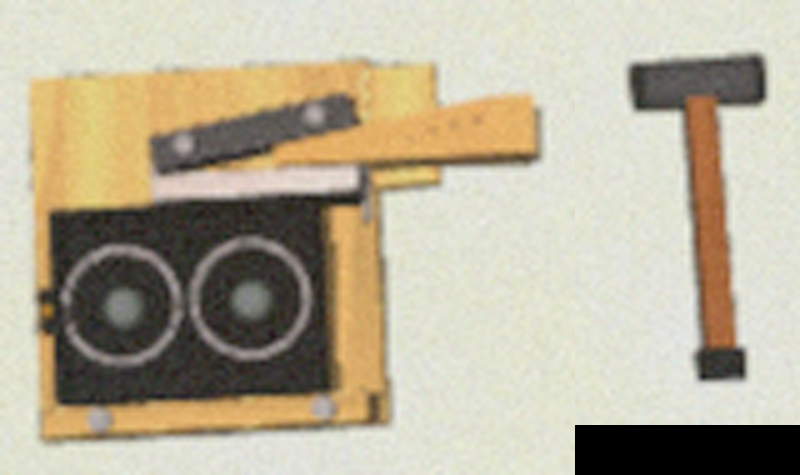

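View pics/c2.png

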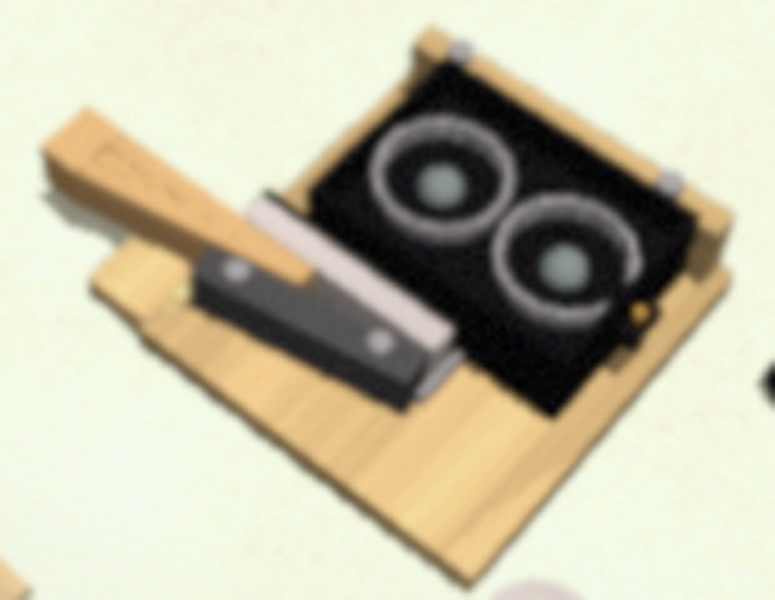

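```bash
python3 - <<'E'
from h import *
t=get_image("top");s=get_image("scene")
T=lambda x,y,z:atz(t,(x/5+155-.4,y/5+125-.4),z)
M=lambda x,y,z:atz(t,((x-575)/5+295-.4,y/5+160-.4),z)
S=lambda x,y,z:atz(s,(x/5+210-.4,y/5+185-.4),z)
for n,f,a in[("bd+x+y",T,(30,80,20)),("bd+x-y",T,(368,62,20)),("tong+x",T,(437,64,20)),("tong-x",T,(440,184,20)),
 ("wend+x",T,(537,96,56)),("wend-x",T,(537,158,56)),("shoe +y-x",T,(153,203,55)),("shoe+y+x",T,(153,178,55)),("shoe-y+x",T,(358,168,55)),("shoe-y-x",T,(358,193,55)),("stop",T,(150,137,56)),("stop",T,(350,93,56)),
 ("fence-y",T,(390,423,0)),("fence+y",T,(40,437,0)),
 ("S bd+x+y",S,(468,582,20)),("S tong+x",S,(92,283,20)),("S tong -x",S,(128,238,20)),("S wend-x",S,(88,108,56)),("S wend+x",S,(42,148,56)),("S wend+xbot",S,(58,188,20)),
 ("S shoe+y+x",S,(440,347,55)),("S shoe+y-x",S,(458,328,55)),("S shoe-y-x",S,(270,193,55)),
 ("head",M,(699,83,17)),("h-y",M,(765,81,17)),("h+y",M,(633,86,17)),("butt end",M,(722,379,17)),("handle",M,(703,100,20)),("handle",M,(719,347,20))]:
    print(n,np.round(f(*a),1))
# scene mallet: regions
for r in models.regions_of("scene","mallet")+models.regions_of("top","mallet"):print(r["uv"])
P=[np.array(x)*.64-.2 for x in((301,258),(334,272),(317,264),(378,218),(327,249))]
print([np.round(atz(s,p,17)).tolist() for p in P])
c1,d1=ray(t,((699-575)/5+295-.4,83/5+160-.4));c2,d2=ray(s,P[2])
A=np.stack([d1,-d2],1);k=np.linalg.lstsq(A,c2-c1,rcond=None)[0];print("tri head",c1+d1*k[0],c2+d2*k[1])
c1,d1=ray(t,(537/5+155-.4,96/5+125-.4));c2,d2=ray(s,(42/5+210-.4,148/5+185-.4))
A=np.stack([d1,-d2],1);k=np.linalg.lstsq(A,c2-c1,rcond=None)[0];print("tri wedge",c1+d1*k[0],c2+d2*k[1])
E
```

```text
bd+x+y [654.9 291.9  20. ]
bd+x-y [670.4  55.5  20. ]
tong+x [669.6   7.3  20. ]
tong-x [585.1   3.8  20. ]
wend+x [641.  -62.5  56. ]
wend-x [598.3 -63.   56. ]
shoe +y-x [564.1 197.7  55. ]
shoe+y+x [581.3 198.2  55. ]
shoe-y+x [590.   58.5  55. ]
shoe-y-x [572.8  58.2  55. ]
stop [609.4 200.9  56. ]
stop [641.5  65.   56. ]
fence-y [419.9  36.3   0. ]
fence+y [406.3 280.4   0. ]
S bd+x+y [660.2 292.4  20. ]
S tong+x [673.2  14.3  20. ]
S tong -x [636.9   5.7  20. ]
S wend-x [605.7 -60.9  56. ]
S wend+x [645.  -57.6  56. ]
S wend+xbot [641.9 -50.9  20. ]
S shoe+y+x [581.1 198.5  55. ]
S shoe+y-x [565.  197.4  55. ]
S shoe-y-x [572.8  59.6  55. ]
head [ 537.5 -262.4   17. ]
h-y [ 539.6 -308.    17. ]
h+y [ 534.8 -216.9   17. ]
butt end [ 334.1 -278.7   17. ]
handle [ 525.4 -264.9   20. ]
handle [ 355.8 -276.2   20. ]
[224.7, 98.6]
[212.6, 159.4]
[270.2, 251.5]
[386.1, 258.4]
[320.2, 192.0]
[[550.0, -304.0, 17.0], [527.0, -221.0, 17.0], [537.0, -265.0, 17.0], [343.0, -279.0, 17.0], [492.0, -285.0, 17.0]]
tri head [ 537.28801339 -262.20011947   18.9910271 ] [ 538.43339549 -263.2910588    19.26883415]
tri wedge [642.3088039  -62.48941981  49.09192483] [641.87306807 -62.04866866  49.00659639]
```

Request:
{"api": "jog_arm", "payload": {"steps": [0.038, -0.028, 0, 0, 0, -7, 0.077, -0.057, 0, 0, 0, -14, 0.115, -0.085, 0, 0, 0, -21, 0.153, -0.113, 0, 0, 0, -28, 0.192, -0.142, 0, 0, 0, -35, 0.23, -0.17, 0, 0, 0, -42, 0.268, -0.198, 0, 0, 0, -49, 0.307, -0.226, 0, 0, 0, -56, 0.324, -0.27, 0, 0, 0, -63, 0.341, -0.314, 0, 0, 0, -70, 0.358, -0.358, 0, 0, 0, -77, 0.375, -0.402, 0, 0, 0, -84, 0.392, -0.446, 0, 0, 0, -91, 0.409, -0.49, 0, 0, 0, -98, 0.427, -0.534, 0, 0, 0, -105], "fingers": 1, "force": 110}}

```text
time_s: 2.5
eef_pos: [600.6, 91.0, 256.7]
tcp_rot: [0.869, 0.495, 0.0, -0.0]
ft_force: [0.7, -0.2, -0.6]
grip_width: 85.3
gripper_force: 0.0
```

Request:
{"api": "jog_arm", "payload": {"steps": [-0.013, -0.045, 0, 0, 0, -7, -0.026, -0.089, 0, 0, 0, -14, -0.039, -0.134, 0, 0, 0, -21, -0.051, -0.179, 0, 0, 0, -28, -0.064, -0.223, 0, 0, 0, -35, -0.077, -0.268, -0.02, 0, 0, -42, -0.09, -0.313, -0.04, 0, 0, -49, -0.103, -0.3575, -0.06, 0, 0, -55.6, -0.103, -0.3575, -0.106, 0, 0, -55.6, -0.103, -0.3575, -0.14, 0, 0, -55.6, -0.103, -0.3575, -0.14, 0, 0, -55.6]}}

```text
time_s: 3.6
eef_pos: [494.2, -263.2, 112.3]
tcp_rot: [0.999, 0.034, -0.004, -0.002]
ft_force: [-0.5, 0.1, 0.2]
grip_width: 85.5
gripper_force: 0.0
```

```bash
python3 - <<'E'
from h import *
s=get_image("scene");st=status.observe();print(st["eef_pos"],st["tcp_rot"],st["joint_pos"])
c=cv2.convertScaleAbs(s["frame"][70:220,140:340],alpha=1.8);cv2.imwrite("pics/c3.png",cv2.resize(c,None,fx=4,fy=4,interpolation=cv2.INTER_CUBIC))
E
```

```text
[ 496.0340445  -264.27798804  114.93974817] [ 9.99407578e-01  3.43504957e-02 -2.00552679e-03 -7.17572385e-04] [-0.21426229  0.53450065  0.82704638  1.90490372 -0.48902084  0.92088741
 -0.65114059]
```

View pics/c3.png

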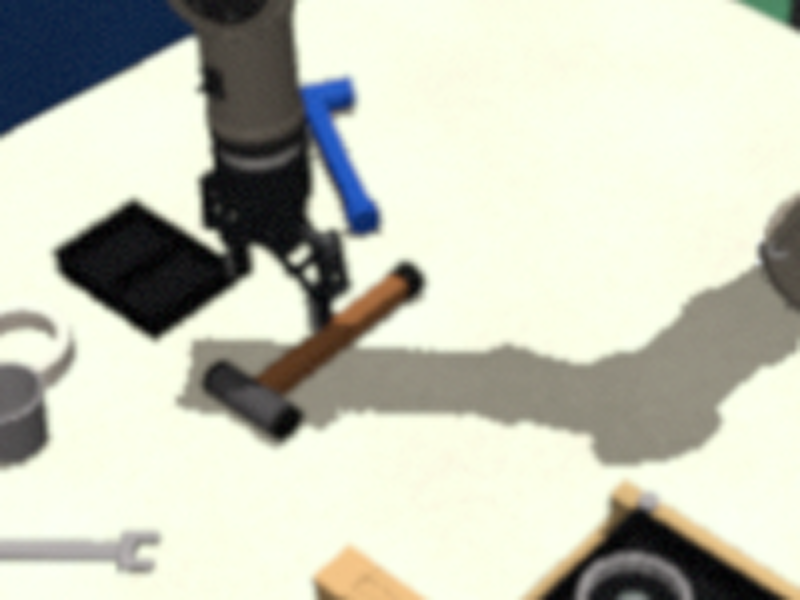

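The gripper hangs square over the handle, behind the head at about (255,400). Now I'll descend and grip.

Request:
{"api": "jog_arm", "payload": {"steps": [0, 0, -0.04, 0, 0, 0, 0, 0, -0.07, 0, 0, 0, 0, 0, -0.082, 0, 0, 0, 0, 0, -0.087, 0, 0, 0, 0, 0, -0.087, 0, 0, 0, 0, 0, -0.087, 0, 0, 0]}}

```text
time_s: 4.25
eef_pos: [498.5, -265.7, 31.1]
tcp_rot: [0.999, 0.035, 0.001, 0.001]
ft_force: [-0.9, 0.1, 0.4]
grip_width: 85.5
gripper_force: 0.0
```

Request:
{"api": "jog_arm", "payload": {"steps": [0, 0, 0, 0, 0, 0, 0, 0, 0, 0, 0, 0, 0, 0, 0, 0, 0, 0, 0, 0, 0, 0, 0, 0, 0, 0, 0, 0, 0, 0, 0, 0, 0, 0, 0, 0, 0, 0, 0, 0, 0, 0, 0, 0, 0, 0, 0, 0, 0, 0, 0, 0, 0, 0, 0, 0, 0, 0, 0, 0], "fingers": -1, "force": 110}}

```text
time_s: 5.25
eef_pos: [497.4, -265.1, 29.8]
tcp_rot: [0.999, 0.035, 0.0, -0.0]
ft_force: [-1.0, 1.0, 5.3]
grip_width: 19.9
gripper_force: 107.8
```

Request:
{"api": "jog_arm", "payload": {"steps": [0, 0, 0.01, 0, 0, 0, 0, 0, 0.03, 0, 0, 0, 0, 0, 0.06, 0, 0, 0, 0.016, 0.024, 0.08, 0, 0, 0, 0.04, 0.06, 0.08, 0, 0, 0, 0.062, 0.094, 0.08, 0, 0, 0, 0.078, 0.118, 0.07, 0, 0, 0, 0.086, 0.13, 0.05, 0, 0, 0, 0.086, 0.13, 0.035, 0, 0, 0, 0.086, 0.13, 0.025, 0, 0, 0, 0.086, 0.13, 0.025, 0, 0, 0, 0.086, 0.13, 0.025, 0, 0, 0, 0.086, 0.13, 0.025, 0, 0, 0]}}

```text
time_s: 6.55
eef_pos: [583.3, -136.5, 55.2]
tcp_rot: [0.999, 0.033, 0.001, 0.0]
ft_force: [-0.1, 0.3, -2.7]
grip_width: 20.2
gripper_force: 108.0
```

```bash
python3 - <<'E'
from h import *
s=get_image("scene");t=get_image("top");st=status.observe();print(st["eef_pos"],st["tcp_rot"],st["ft_force"])
a=cv2.convertScaleAbs(s["frame"][140:260,170:300],alpha=1.8);b=cv2.convertScaleAbs(t["frame"][125:245,225:295],alpha=1.8)
cv2.imwrite("pics/c4.png",cv2.resize(np.hstack([a,b]),None,fx=4,fy=4,interpolation=cv2.INTER_CUBIC))
E
```

```text
[ 583.51526636 -135.82156067   55.22140384] [9.99426719e-01 3.38477103e-02 7.21721125e-04 2.13388534e-04] [ 0.24791474  0.28881426 -2.97984099]
```

View pics/c4.png

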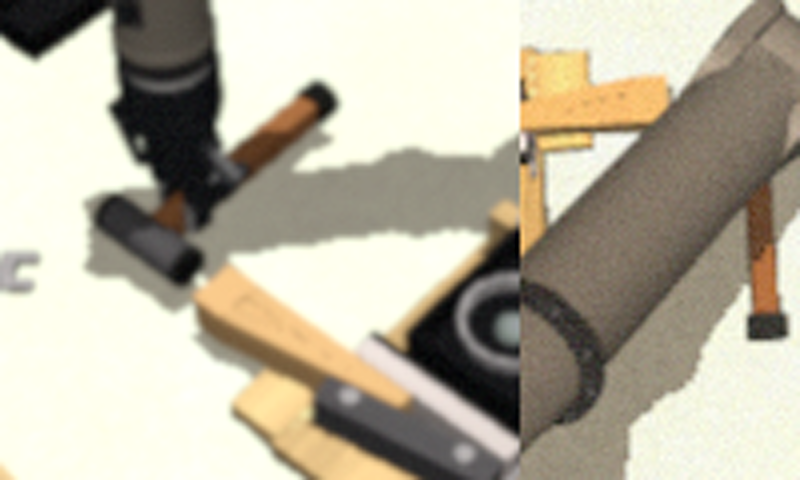

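```bash
python3 - <<'E'
from h import *
s=get_image("scene");f=lambda P:np.round((proj(s,P)-[170,140]+.4)*4).tolist()
h=np.array([537.5+86,-262.4+130,42.]);d=np.array([-.062,.998,0])
print("pred head",f(h),"+y face",f(h+45*d),"-y",f(h-45*d))
for z in(38,56,20):print("wedge",z,f((619,-62,z)),f((639,-61,z)),f((599,-63,z)))
for z in (30,36,42,48):print(z,atz(s,np.array((183,258))/4+[169.6,139.6],z))
E
```

```text
pred head [152.0, 239.0] +y face [193.0, 270.0] -y [113.0, 210.0]
wedge 38 [218.0, 290.0] [199.0, 306.0] [237.0, 275.0]
wedge 56 [216.0, 275.0] [197.0, 291.0] [235.0, 260.0]
wedge 20 [219.0, 305.0] [200.0, 321.0] [238.0, 290.0]
30 [ 613.29078559 -109.62733173   30.        ]
36 [ 616.11444051 -105.57832881   36.        ]
42 [ 618.93809544 -101.52932589   42.        ]
48 [621.76175036 -97.48032297  48.        ]
```

Request:
{"api": "jog_arm", "payload": {"steps": [0, 0.004, 0, 0, 0, 0, 0, 0.009, 0, 0, 0, 0, -0.001, 0.014, 0, 0, 0, 0, -0.001, 0.018, 0, 0, 0, 0, -0.001, 0.021, 0, 0, 0, 0, -0.0015, 0.024, 0, 0, 0, 0, -0.0017, 0.027, 0, 0, 0, 0, -0.0019, 0.03, 0, 0, 0, 0, -0.002, 0.033, 0, 0, 0, 0, -0.002, 0.033, 0, 0, 0, 0]}}

```text
time_s: 7.7
eef_pos: [581.3, -101.3, 54.3]
tcp_rot: [0.999, 0.035, -0.0, -0.0]
ft_force: [0.1, -0.6, -3.3]
grip_width: 20.1
gripper_force: 108.0
```

```bash
cat > w.py <<'E'
from h import *
def wedge(s):
    r=[r for r in models.regions_of("scene","wedge") if r["region"].sum()>100]
    if not r: return None
    ys,xs=np.nonzero(r[0]["region"]); return r[0]["score"],r[0]["uv"],xs.min(),np.percentile(xs,3),ys[xs<=xs.min()+2].mean(),len(xs)
if __name__=="__main__":
    s=get_image("scene");st=status.observe();print(np.round(st["eef_pos"],1),np.round(st["ft_force"],1),np.round(st["ft_torque"],2),wedge(s))
E
python3 w.py
```

```text
[ 581.2 -101.6   54.3] [ 0.7  0.  -3.5] [-0.01  0.05  0.02] (0.86, [240.7, 224.7], np.int64(219), np.float64(221.0), np.float64(218.23076923076923), 819)
```

Request:
{"api": "jog_arm", "payload": {"steps": [0, -0.004, 0, 0, 0, 0, 0.0005, -0.01, 0, 0, 0, 0, 0.0005, -0.01, 0, 0, 0, 0, 0.0005, -0.007, 0, 0, 0, 0, 0, -0.004, 0, 0, 0, 0, 0, -0.001, 0, 0, 0, 0, 0, 0.002, 0, 0, 0, 0, 0, 0.005, 0, 0, 0, 0, -0.0005, 0.008, 0, 0, 0, 0]}}

```text
time_s: 8.7
eef_pos: [580.7, -94.0, 54.4]
tcp_rot: [0.999, 0.034, 0.0, 0.0]
ft_force: [-0.1, -0.9, -3.6]
grip_width: 20.2
gripper_force: 107.9
```

```bash
python3 w.py
```

```text
[580.6 -93.3  54.3] [ 0.9 -0.4 -3.7] [-0.15  0.02 -0.11] (0.8, [240.0, 227.9], np.int64(222), np.float64(224.0), np.float64(219.5), 660)
```

Request:
{"api": "jog_arm", "payload": {"steps": [0, -0.004, 0, 0, 0, 0, 0.0005, -0.009, 0, 0, 0, 0, 0.0005, -0.007, 0, 0, 0, 0, 0, -0.004, 0, 0, 0, 0, 0, -0.001, 0, 0, 0, 0, 0, 0.002, 0, 0, 0, 0, 0, 0.005, 0, 0, 0, 0, -0.0005, 0.008, 0, 0, 0, 0]}}

```text
time_s: 9.6
eef_pos: [579.9, -87.2, 54.4]
tcp_rot: [0.999, 0.034, 0.0, 0.001]
ft_force: [0.8, -4.2, -4.1]
grip_width: 20.0
gripper_force: 107.9
```

```bash
python3 w.py
```

```text
[579.8 -86.3  54.3] [ 0.1 -3.7 -4. ] [-0.72  0.14 -0.18] (0.79, [244.6, 227.1], np.int64(224), np.float64(226.0), np.float64(220.3793103448276), 689)
```

Request:
{"api": "jog_arm", "payload": {"steps": [0, -0.004, 0, 0, 0, 0, 0.0005, -0.009, 0, 0, 0, 0, 0.0005, -0.007, 0, 0, 0, 0, 0, -0.004, 0, 0, 0, 0, 0, -0.001, 0, 0, 0, 0, 0, 0.002, 0, 0, 0, 0, 0, 0.004, 0, 0, 0, 0, -0.0004, 0.006, 0, 0, 0, 0]}}

```text
time_s: 10.5
eef_pos: [579.6, -81.7, 54.5]
tcp_rot: [0.999, 0.034, 0.0, 0.001]
ft_force: [-0.6, -8.8, -4.7]
grip_width: 20.0
gripper_force: 108.0
```

```bash
python3 w.py
```

```text
[579.6 -81.7  54.5] [-0.4 -6.  -4.4] [-1.14  0.18 -0.31] (0.57, [245.6, 228.6], np.int64(225), np.float64(227.0), np.float64(220.8), 634)
```

Request:
{"api": "jog_arm", "payload": {"steps": [0, -0.004, 0, 0, 0, 0, 0.0005, -0.009, 0, 0, 0, 0, 0.0005, -0.007, 0, 0, 0, 0, 0, -0.004, 0, 0, 0, 0, 0, -0.001, 0, 0, 0, 0, 0, 0.001, 0, 0, 0, 0, 0, 0.003, 0, 0, 0, 0, -0.0003, 0.005, 0, 0, 0, 0, -0.0003, 0.005, 0, 0, 0, 0]}}

```text
time_s: 11.5
eef_pos: [579.4, -81.3, 55.0]
tcp_rot: [0.999, 0.032, 0.001, 0.005]
ft_force: [0.7, -11.3, -5.6]
grip_width: 20.0
gripper_force: 108.1
```

Request:
{"api": "jog_arm", "payload": {"steps": [0, -0.004, 0, 0, 0, 0, 0.0005, -0.009, 0, 0, 0, 0, 0.0005, -0.007, 0, 0, 0, 0, 0, -0.004, 0, 0, 0, 0, 0, -0.001, 0, 0, 0, 0, 0, 0.001, 0, 0, 0, 0, 0, 0.002, 0, 0, 0, 0, -0.0002, 0.003, 0, 0, 0, 0, -0.0002, 0.003, 0, 0, 0, 0]}}

```text
time_s: 12.4
eef_pos: [579.5, -81.0, 55.3]
tcp_rot: [0.999, 0.031, 0.002, 0.007]
ft_force: [1.1, -16.5, -6.6]
grip_width: 19.9
gripper_force: 108.3
```

```bash
python3 w.py
```

```text
[579.5 -81.   55.3] [  1.3 -16.2  -6.9] [-3.54 -0.14 -0.54] (0.95, [243.9, 227.2], np.int64(225), np.float64(227.0), np.float64(220.8846153846154), 692)
```

Request:
{"api": "jog_arm", "payload": {"steps": [0, -0.006, 0, 0, 0, 0, 0.0005, -0.014, 0, 0, 0, 0, 0.0008, -0.018, 0, 0, 0, 0, 0.0005, -0.014, 0, 0, 0, 0, 0.0003, -0.011, 0, 0, 0, 0, 0, -0.008, 0, 0, 0, 0, 0, -0.005, 0, 0, 0, 0, 0, -0.003, 0, 0, 0, 0, 0, -0.001, 0, 0, 0, 0, 0, 0, 0, 0, 0, 0, 0, 0, 0, 0, 0, 0]}}

```text
time_s: 13.6
eef_pos: [579.1, -81.0, 55.1]
tcp_rot: [0.999, 0.031, 0.002, 0.007]
ft_force: [1.0, -16.9, -7.5]
grip_width: 19.8
gripper_force: 108.6
```

Request:
{"api": "jog_arm", "payload": {"steps": [0, -0.006, 0, 0, 0, 0, 0.0005, -0.014, 0, 0, 0, 0, 0.0008, -0.018, 0, 0, 0, 0, 0.0005, -0.014, 0, 0, 0, 0, 0.0003, -0.011, 0, 0, 0, 0, 0, -0.008, 0, 0, 0, 0, 0, -0.005, 0, 0, 0, 0, 0, -0.003, 0, 0, 0, 0, 0, -0.001, 0, 0, 0, 0, 0, 0, 0, 0, 0, 0, 0, 0, 0, 0, 0, 0]}}

```text
time_s: 14.7
eef_pos: [579.1, -81.0, 55.0]
tcp_rot: [0.999, 0.031, 0.002, 0.007]
ft_force: [1.0, -15.7, -7.8]
grip_width: 20.1
gripper_force: 108.7
```

```bash
python3 - <<'E'
from w import *
s=get_image("scene");st=status.observe();print(np.round(st["eef_pos"],1),np.round(st["ft_force"],1),wedge(s))
cv2.imwrite("pics/c5.png",cv2.resize(cv2.convertScaleAbs(s["frame"][170:305,190:365],alpha=1.8),None,fx=4,fy=4,interpolation=cv2.INTER_CUBIC))
E
```

```text
[579.1 -81.   55.1] [  1.2 -15.9  -8. ] (0.75, [243.8, 228.6], np.int64(225), np.float64(227.0), np.float64(220.8), 696)
```

View pics/c5.png

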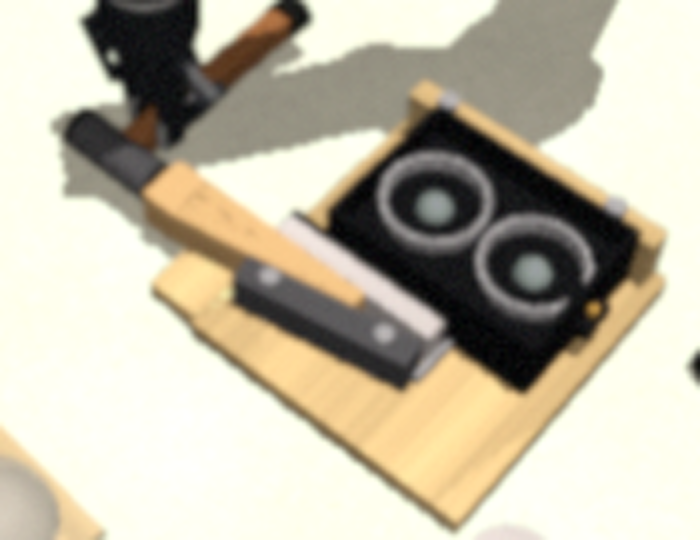

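The wedge has gone in about 20 mm. Its end is now at (165,185) in the crop and the shoe is hard against the housing. Three taps of about 16 N moved it no further, so I'll lay the mallet back where it was.

Request:
{"api": "jog_arm", "payload": {"steps": [0.0005, -0.01, 0, 0, 0, 0, 0.002, -0.03, 0, 0, 0, 0, 0.003, -0.06, 0.02, 0, 0, 0, -0.012, -0.09, 0.03, 0, 0, 0, -0.032, -0.125, 0.03, 0, 0, 0, -0.052, -0.155, 0.03, 0, 0, 0, -0.07, -0.178, 0.03, 0, 0, 0, -0.082, -0.193, 0.02, 0, 0, 0, -0.082, -0.193, 0.005, 0, 0, 0, -0.082, -0.193, -0.008, 0, 0, 0, -0.082, -0.193, -0.015, 0, 0, 0, -0.082, -0.193, -0.018, 0, 0, 0, -0.082, -0.193, -0.02, 0, 0, 0, -0.082, -0.193, -0.02, 0, 0, 0, -0.082, -0.193, -0.02, 0, 0, 0]}}

```text
time_s: 16.3
eef_pos: [497.8, -265.0, 34.7]
tcp_rot: [0.999, 0.035, 0.0, 0.0]
ft_force: [0.5, -0.7, -3.0]
grip_width: 20.3
gripper_force: 109.6
```

Request:
{"api": "jog_arm", "payload": {"steps": [0, 0, -0.001, 0, 0, 0, 0, 0, -0.002, 0, 0, 0, 0, 0, -0.003, 0, 0, 0, 0, 0, -0.004, 0, 0, 0, 0, 0, -0.004, 0, 0, 0, 0, 0, -0.004, 0, 0, 0]}}

```text
time_s: 16.9
eef_pos: [497.3, -265.0, 30.3]
tcp_rot: [0.999, 0.034, -0.0, 0.0]
ft_force: [-0.4, -0.1, -3.5]
grip_width: 19.9
gripper_force: 109.6
```

```bash
python3 - <<'E'
from w import *
s=get_image("scene");st=status.observe();print(np.round(st["eef_pos"],1),np.round(st["ft_force"],1),wedge(s))
cv2.imwrite("pics/c6.png",cv2.resize(cv2.convertScaleAbs(s["frame"][90:230,160:340],alpha=1.8),None,fx=4,fy=4,interpolation=cv2.INTER_CUBIC))
E
```

```text
[ 497.3 -265.    30.3] [-0.7  0.2 -4.6] (0.68, [246.8, 226.9], np.int64(226), np.float64(228.0), np.float64(221.0), 744)
```

View pics/c6.png

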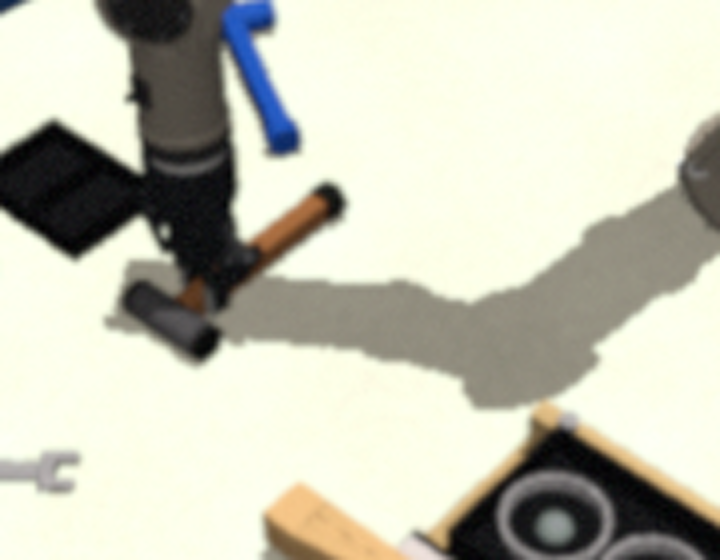

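The mallet is level just above its old place, with its head at (170,320). I'll lower it the last millimetre or so, release it and back up.

Request:
{"api": "jog_arm", "payload": {"steps": [0, 0, -0.0007, 0, 0, 0, 0, 0, -0.0013, 0, 0, 0, 0, 0, -0.0013, 0, 0, 0, 0, 0, -0.0013, 0, 0, 0]}}

```text
time_s: 17.4
eef_pos: [497.4, -265.1, 29.8]
tcp_rot: [0.999, 0.034, 0.0, -0.0]
ft_force: [-2.4, 2.4, 6.0]
grip_width: 20.4
gripper_force: 110.9
```

Request:
{"api": "jog_arm", "payload": {"steps": [0, 0, 0, 0, 0, 0, 0, 0, 0, 0, 0, 0, 0, 0, 0, 0, 0, 0, 0, 0, 0, 0, 0, 0, 0, 0, 0, 0, 0, 0, 0, 0, 0, 0, 0, 0, 0, 0, 0, 0, 0, 0, 0, 0, 0, 0, 0, 0], "fingers": 1}}

```text
time_s: 18.2
eef_pos: [497.3, -265.0, 29.0]
tcp_rot: [0.999, 0.034, -0.0, 0.0]
ft_force: [-1.4, 0.1, 0.7]
grip_width: 85.4
gripper_force: 0.0
```

Request:
{"api": "jog_arm", "payload": {"steps": [0, 0, 0.01, 0, 0, 0, 0, 0, 0.03, 0, 0, 0, 0, 0, 0.07, 0, 0, 0, 0, 0, 0.12, 0, 0, 0, 0, 0, 0.17, 0, 0, 0, -0.02, 0.03, 0.2, 0, 0, 0, -0.02, 0.07, 0.2, 0, 0, 0, -0.02, 0.115, 0.2, 0, 0, 0, -0.02, 0.16, 0.2, 0, 0, 0, -0.02, 0.2, 0.2, 0, 0, 0, -0.02, 0.2, 0.2, 0, 0, 0, -0.02, 0.2, 0.2, 0, 0, 0]}}

```text
time_s: 19.4
eef_pos: [477.3, -64.3, 229.5]
tcp_rot: [0.999, 0.036, 0.0, -0.0]
ft_force: [-1.6, -1.0, 0.2]
grip_width: 85.6
gripper_force: 0.0
```

```bash
python3 - <<'E'
from w import *
s=get_image("scene");st=status.observe();print(np.round(st["eef_pos"],1),np.round(st["ft_force"],1),wedge(s),st["time_s"])
cv2.imwrite("pics/c7.png",cv2.resize(cv2.convertScaleAbs(s["frame"][90:290,140:370],alpha=1.8),None,fx=3,fy=3,interpolation=cv2.INTER_CUBIC))
E
```

```text
[477.3 -65.7 229.5] [0.7 0.5 0.3] (0.69, [245.2, 228.6], np.int64(225), np.float64(227.0), np.float64(220.8846153846154), 686) 19.45
```

View pics/c7.png

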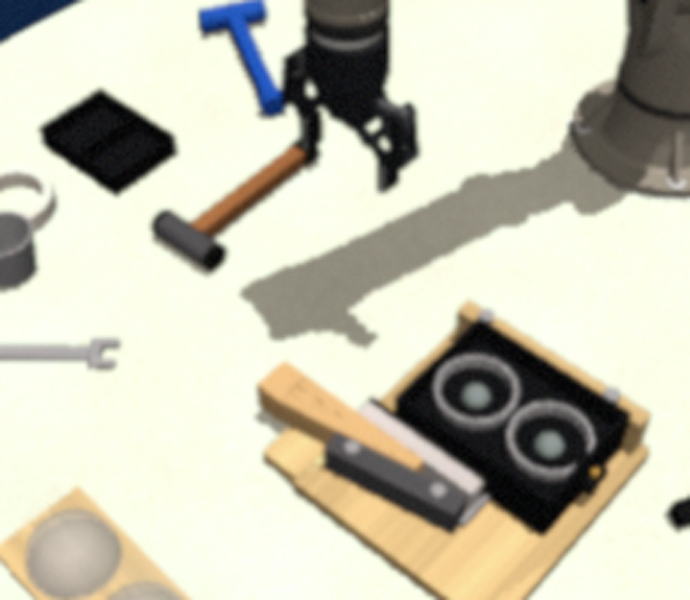

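The mallet lies flat with its head at (190,240), clear of the cradle. The wedge is in with its end at (275,385), and the arm touches nothing.

```bash
python3 -c "
from station import workorder
print(workorder.sign_off())"
```

```text
the job is handed in; nothing more can be done
None
```

The wedge is in about 20 mm and stopped advancing under three repeated taps of about 16 N; the shoe looks tight against the housing, the mallet lies flat where it was picked up, clear of the cradle, and the job was handed in at about 19.5 s (no verdict was returned).

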